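Stow a lathe tool holder and lay the retaining bar over the rack

ROBOT

A 6-joint arm with a two-finger parallel gripper is mounted at the origin on the work surface. World frame = base frame: x ahead of the robot, y to its left, z up, the work surface at z = 0. Lengths are in mm, angles in degrees, forces in N, time in s.
With the tool pointing down it reaches from about 300 to 850 mm from the base axis. Payload 4.2 kg.
Tool frame: the origin (TCP) lies midway between the tips of the shut fingers; the grasp point (between the pads) lies 19 mm behind it (env.grasp_offset is the distance from the TCP to the grasp point, in mm); z points along the fingers, y is the line along which they close (so a half turn about z gives the same grasp; the last joint's range is limited). The gripper opens to 91 mm and grips with 3 to 60 N. Pads are 32 mm wide; open, the fingers measure 118 mm over their backs; the gripper's body (76 mm by 178 mm) begins 60 mm behind the grasp point.
Start: joints at [65.833, 18.312, 89.639, -0, 72.044, -1.146], TCP at [224.872, 529.222, 213.976] pointing down, gripper open.
Joint ranges: [-177.97, 177.97], [-48.28, 115.42], [12.27, 149.76], [-77.06, 257.06], [2.81, 150.46], [-146.56, 146.56]. Speed limits (degrees/s): [147.25, 147.25, 180, 180, 180, 180].

INTERFACE

Orientations are given as [roll, pitch, yaw] about the fixed x, y, z axes, in that order (R = Rz(yaw) Ry(pitch) Rx(roll)).
In Python, from workcell import env, optics gives the robot as it stands. The module is installed in compiled form; this text tells all that it offers.
- The arm moves only by the tool send_rows, never from a script. Its argument "targets" is a list that holds one entry, the list of rows, each a list of 7 numbers: the turn, a rotation vector about the world's x, y, z scaled (see below), then the shift along the world's x, y, z scaled (see below), then the closure, from -1 (fully open) to 1 (shut). In form: [[[rx, ry, rz, x, y, z, gripper], ...]]. A call has 1 to 12 rows; each row shifts and turns the commanded pose from where the row before left it; what a row does not reach is not made up. The controller multiplies each number of a shift by 0.2 m and each number of a turn by pi/2 rad. A row lasts 1/10 s, in which the tool goes at most 50 mm and 8.59 degrees, less where a joint would pass 70% of its speed; a pose out of reach is approached as far as the arm can. A call with a number of a shift or a turn outside -1 to 1 is refused whole. A call with a gripper value outside its range is refused whole. The fingers move at their own pace and stop on an object; "grip_force" is the grip in N (left out, the last holds). Time passes only in rows, so rows that do not move let the fingers close. It gives the time, the measured TCP pose, the force, the opening and the grip force at its end, in the units of the state.
- env.state(): the state, without advancing time (a new reading comes with each control period).
- optics.grab_frame(name): name is "scene" or "top" or "wrist"; returns (picture, depth): 480x640x3 uint8, red, green, blue; 480x640 float32, mm along the optical axis (not along the pixel's ray), 0 where there is no reading.
- optics.camera_info(name): a dict with "camera_matrix" (3x3 intrinsics, pixels), "k1" (the pictures are not rectified: a ray, as slopes to the right and down, at radius r is drawn at 1 + k1 r^2 times it, then the intrinsics apply), "R" (3x3) and "t" (3): a world point X has camera coordinates R X + t; the wrist camera has in their place "mount" (4x4, takes a point from camera to tool coordinates, whose origin is the TCP and whose axes are the flange's). Camera axes: x right, y down, z forward; pixel columns grow to the right and rows downward; lengths in mm; the calibration is good to about 2 mm. A picture is of the moment at which its call begins: read the wrist's pose just before it. camera_info takes no time and is no camera call.
- env.job_done(): hands the job in; it is judged then, once.
Trained networks look in the newest picture that a camera, given by its name, has taken for a name from the list of things; names that differ only in an ending like _2 or _b are one class to them, and where a whole thing is asked for, a point or a joint stands for the part that bears it (a point fixed in the world has none). Each returns a list of dicts, best first, with "conf" (0 to 1); they miss things now and then, are a little off and sometimes report something else, mostly with a low value. They report only what shows in the picture. A call takes as long as a camera call. They do not tell look-alikes from the thing itself.
- optics.silhouettes(camera, name): "mask" (480x640 bool, what is visible of it) and "at" ([column, row] in pixels, amid what is visible of it).
- optics.place_of(camera, name): "at" ([column, row] in pixels: a listed point, or the origin of a listed thing).
The state is a dict: "time_s": time; "qpos": joint angles; "qvel": joint speeds; "effort": joint torques, N m; "ee_pos": TCP position; "ee_rot": TCP orientation; "force": force on the tool from outside, world axes, zero at the start; "torque": the same for the moment, N m; "gripper_width": finger opening in mm; "gripper_force": force on a finger pad.
Only numpy, scipy, OpenCV 4.12 (cv2) and the standard library are available. Lean on these libraries where they do the work, as an engineer would, in place of code of your own. Each camera call takes 0.05 s, during which the arm holds its last target. There are 200 camera calls.

TASK

Lay the loose lathe tool holder down in the empty cradle of the carrying rack, fully seated and centred, with its head pointing the same way as its two neighbours, without disturbing them. Then lay the retaining bar across the two posts at the rack's ends, over all three holders, so that it rests flat and evenly in both notches with its handle up. Set both down gently rather than dropping them, and leave the bottle and the jar alone.

Things in the scene. Friction and masses are not known exactly. Their poses are not given: they have to be found in the camera images.
- rack: grey carrying rack, does not move. Origin: centre of its base's underside, on the bench. Base 160 (x) x 232 (y) x 12 mm. x: the way the stowed holders' heads point; y: from post to post. Two steel posts at y = -93 and +93 mm. Three black cradles side by side between them at y = -50, 0, +50 mm; which one is empty varies.
- post_seat_a (a point): centre of the flat seat on top of the rack's post at its y = +93 mm, 59 mm above the bench; axes as the rack's. The post is 54 (x) x 14 mm (y). On the seat two cheeks 12 mm high leave a notch 34 mm wide in x, open along y.
- post_seat_b (a point): the same on the other post, at the rack's y = -93 mm.
- free_slot (a point): the empty cradle: centre of its seat, where a shank's underside rests, 36 mm above the bench. x is the rack's x, along the shank; z up. Two saddles at x = -32 and +32 mm, each 12 mm long, have cheeks 10 mm high, 26 mm apart; between the saddles it is open to 21 mm below the seat.
- holder_mid (a point): the loose lathe tool holder: steel square shank 20 x 20 mm with a dark cutting head at one end (30 long, 28 wide, 20 mm high, plus a 3 mm high insert on top), 160 mm long in all, 0.5 kg. Lies flat on the bench. Point: half-way along, half-way up (10 mm above the underside), on the shank's axis; x points to the head (head +50 to +80 mm, shank -80 to +50), z up.
- holder_head (a point): centre of the loose holder's head, on the shank's axis, 65 mm along x from holder_mid. The head sticks out 8 mm beyond the shank on the +y side and is flush with it on the other and underneath.
- bar_grip (a point): retaining bar: flat aluminium, 212 long (y) x 24 wide (x) x 10 mm thick, 0.35 kg, with a black block handle upright on its middle, 50 (y) x 18 (x) x 40 mm high; lies flat on the bench, handle up; either way round is the same. Point: the handle's centre, 30 mm above the bar's underside; z up. When laid it clears the stowed shanks by 3 mm.
- neighbour_a_mid (a point): a stowed holder like the loose one, lying in another cradle of the rack. Point: half-way along it and half-way up; x points to its head.
- neighbour_b_mid (a point): the other stowed holder, the same.
- oil_bottle: yellow oil bottle, 60 mm across and 160 mm tall, standing beyond the rack; origin at its foot.
- jar: amber jar with a steel lid, 72 mm across and 90 mm tall, standing beyond the rack; origin at its foot.
Things that resemble listed ones, but are neither listed nor needed, are in the scene too. Of the things that look like the part that bears bar_grip, take the one that is farthest to the robot's right at the start.

How it is judged (in metres and radians):
On the way, in this order (a step that is already met when the one before it is completed fails the run):
1. the loose holder lies seated in the empty cradle, head the same way as its neighbours, let go (x of holder_mid in the frame of free_slot between -0.012 and 0.012 m and y of holder_mid in the frame of free_slot between -0.006 and 0.006 m and z of holder_mid in the frame of free_slot between 0.0065 and 0.0135 m and x of holder_head in the frame of free_slot above 0.04 m and angle between holder_mid's own z axis and vertical below 0.06 rad and contact force between the fingers and holder below 0.2 N), for 0.2 s.
2. the bar lies in both notches of the posts (x of bar_grip in the frame of rack between -0.008 and 0.008 m and y of bar_grip in the frame of rack between -0.012 and 0.012 m and z of bar_grip in the frame of rack between 0.0855 and 0.0925 m and angle between the y axis of bar_grip and the y axis of rack, either way round below 0.12 rad and angle between bar_grip's own z axis and vertical below 0.05 rad), for 0.2 s.
At the end, for the whole second after the job is handed in: Holder at rest in the empty cradle (within 12 mm along, 6 across, 3.5 in height, 0.06 rad level, head to rack +x); bar at rest in both notches (handle centre within 8 mm in rack x, 12 in y, 3.5 of 89 mm height, 0.12 rad along rack y, 0.05 rad level); both let go (all of step 1 and all of step 2 and contact force between the fingers and bar below 0.2 N and linear speed of each of holder, bar below 0.02 m/s); the robot touches nothing.
It fails at once if a stowed neighbour is shifted by more than 15 mm (distance of any of neighbour_a_mid, neighbour_b_mid from where it was at the start of the episode above 0.015 m).
It fails at once if the bottle or the jar is moved by more than 15 mm (distance of any of oil_bottle, jar from where it was at the start of the episode above 0.015 m).
It fails at once if the holder or the bar is dropped (over 0.5 m/s while not held) ((contact force between the fingers and holder below 0.2 N and linear speed of holder above 0.5 m/s) or (contact force between the fingers and bar below 0.2 N and linear speed of bar above 0.5 m/s)).
It also fails if it takes over 64 s, if anything falls off the work surface, if the arm or the gripper's body presses on something with over 40 N, if the wrist force passes 120 N, or if a joint passes its speed limit or range.

## Working session

There is one attempt and no reset: what is moved stays moved. The work goes in short steps, Python scripts to look and compute and a tool call to move; the robot and the scene stay as the last step left them, time stands still between calls to the robot, and variables do not carry over. Pictures are saved under pics/ and viewed, at most 10 in all, crops included, and the job is handed in when it is done.

Besides the shell and the picture viewer there is one more tool, called after "Call:" as name([rows], argument=value, ...), one row to a line, values as JSON. send_rows: Moves the arm, as the interface text tells. Its arguments: {"type":"object","properties":{"targets":{"type":"array"},"grip_force":{"type":"number"}},"required":["targets"]}

```bash
mkdir -p pics; cat > h.py <<'E'
import numpy as np, cv2
from workcell import env, optics
from scipy.spatial.transform import Rotation as Ro
def cam(name, st=None):
    c=optics.camera_info(name); K=np.array(c["camera_matrix"]); k1=c["k1"]
    if "R" in c: R=np.array(c["R"]); t=np.array(c["t"]).ravel()
    else:
        M=np.array(c["mount"]); Rt=Ro.from_euler('xyz',st["ee_rot"],degrees=True).as_matrix()
        Rw=Rt@M[:3,:3]; o=Rt@M[:3,3]+np.array(st["ee_pos"]); R=Rw.T; t=-R@o
    return K,k1,R,t
def ray(C,px):
    K,k1,R,t=C; px=np.asarray(px,float).reshape(-1,1,2)
    s=cv2.undistortPoints(px,K,np.array([k1,0,0,0,0.])).reshape(-1,2)
    return np.c_[s,np.ones(len(s))]
def atz(C,px,z):
    K,k1,R,t=C; d=ray(C,px)@R; o=-R.T@t
    return o+d*((z-o[2])/d[:,2])[:,None]
def atd(C,px,dep):
    K,k1,R,t=C; return (ray(C,px)*np.asarray(dep).reshape(-1,1)-t)@R
def cloud(C,dep,mask):
    v,u=np.nonzero(mask&(dep>0)); return atd(C,np.c_[u,v],dep[v,u])
def save(n,im): cv2.imwrite('pics/'+n,im[:,:,::-1])
E
python3 - <<'E'
from h import *
print(env.state())
for n in ["top","scene"]:
    im,d=optics.grab_frame(n); save(n+'0.png',im); C=cam(n); np.save(n+'0d.npy',d)
    print(n,-C[2].T@C[3])
    for th in ["rack","holder_mid","holder_head","bar_grip","free_slot","post_seat_a","oil_bottle","jar"]:
        z={"rack":0,"holder_mid":10,"holder_head":10,"bar_grip":30,"free_slot":36,"post_seat_a":59}.get(th,0)
        for r in optics.place_of(n,th): print(th,round(r["conf"],2),np.round(r["at"]),np.round(atz(C,r["at"],z)[0]))
E
```

```text
{'time_s': 0.0, 'qpos': array([ 6.58336023e+01,  1.83501988e+01,  8.97064736e+01, -4.03450502e-04,
        7.20425006e+01, -1.14664599e+00]), 'qvel': array([-0.07152818,  0.05020908, -0.02985602,  0.01353319,  0.01080065,
       -0.04787971]), 'effort': array([-2.65385243e-04, -4.12474751e+01, -2.31976765e+01,  7.26333540e-02,
        4.58228134e-02, -1.48515524e-04]), 'ee_pos': array([224.65581233, 528.75217215, 213.13427177]), 'ee_rot': array([-1.79900839e+02, -1.60108697e-03,  1.56980372e+02]), 'force': array([ 0.13400187, -0.82584247, -0.2328624 ]), 'torque': array([-0.06724967,  0.04415715, -0.01702673]), 'gripper_force': 0.0, 'gripper_width': 91.31536090930932}
top [ 471.78539955   78.42443778 1076.19108796]
rack 0.78 [326. 249.] [540.  51.   0.]
holder_mid 0.96 [493. 270.] [ 488. -341.   10.]
holder_head 0.65 [476. 246.] [ 546. -303.   10.]
holder_head 0.34 [369. 240.] [561. -50.  10.]
bar_grip 0.93 [131. 220.] [605. 506.  30.]
bar_grip 0.85 [151. 345.] [320. 451.  30.]
bar_grip 0.65 [205. 245.] [548. 333.  30.]
free_slot 0.82 [331. 247.] [541.  41.  36.]
post_seat_a 0.95 [291. 250.] [533. 132.  59.]
post_seat_a 0.59 [371. 240.] [556. -49.  59.]
oil_bottle 0.96 [264. 156.] [766. 200.   0.]
jar 0.63 [430. 158.] [ 759. -203.    0.]
jar 0.6 [265. 158.] [760. 199.   0.]
scene [1081.6556879   474.65386895  860.89064377]
rack 0.97 [315. 251.] [538.  41.  -0.]
holder_mid 0.82 [214. 165.] [ 492. -333.   10.]
holder_head 0.65 [209. 179.] [ 536. -306.   10.]
bar_grip 0.94 [493. 399.] [612. 505.  30.]
bar_grip 0.92 [533. 279.] [320. 452.  30.]
bar_grip 0.84 [423. 322.] [559. 329.  30.]
bar_grip 0.52 [308. 368.] [775. 218.  30.]
free_slot 0.9 [316. 243.] [542.  45.  36.]
post_seat_a 0.94 [353. 257.] [536. 140.  59.]
post_seat_a 0.6 [278. 219.] [556. -51.  59.]
oil_bottle 0.64 [305. 364.] [761. 200.   0.]
jar 0.87 [167. 255.] [ 758. -204.    0.]
```

View pics/top0.png

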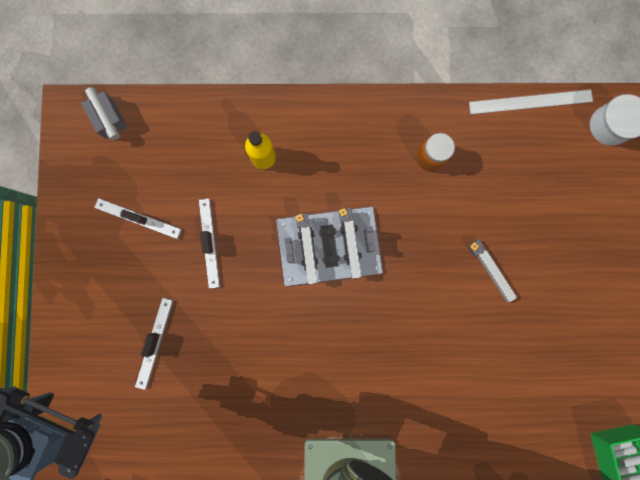

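View pics/scene0.png

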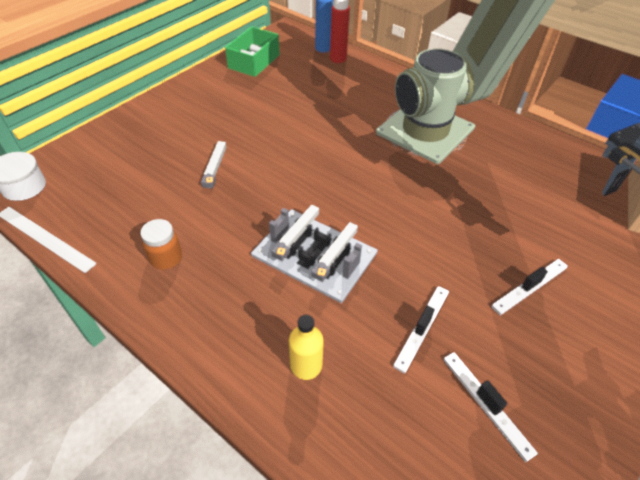

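The top view shows the rack at about (330,247) with its middle cradle empty. The loose holder runs from its head at (476,246) to (513,300). The bar farthest to the right is at (207,243). Next I'll get precise axes from depth.

```bash
cat > m.py <<'E'
from h import *
def rect(P):
    (c,s,a)=cv2.minAreaRect(P[:,:2].astype(np.float32)); 
    if s[0]<s[1]: a+=90; s=s[::-1]
    return np.round(c,1),np.round(s,1),round((a+90)%180-90,2)
E
python3 - <<'E'
from m import *
for n in ["top","scene"]:
    C=cam(n); im,d=optics.grab_frame(n)
    P=cloud(C,d,np.ones_like(d,bool)); 
    for nm,c,r,zl,zh in [("holder",(490,-340),100,7,35),("bar",(550,333),125,4,20),("handle",(550,333),125,30,70),("rack",(540,45),170,6,20),("shanks",(540,45),120,47,62),("posts",(540,45),130,64,80)]:
        Q=P[(np.hypot(P[:,0]-c[0],P[:,1]-c[1])<r)&(P[:,2]>zl)&(P[:,2]<zh)]
        if nm in("shanks","posts") and len(Q):
            k=((Q[:,1]-45-(Q[:,0]-540)*.13)>0)
            for q in (Q[k],Q[~k]): print(n,nm,len(q),*rect(q),np.round(np.median(q[:,2])))
        elif len(Q): print(n,nm,len(Q),*rect(Q),np.round(np.percentile(Q[:,2],[5,50,95])))
    for a in ["post_seat_a","post_seat_b","neighbour_a_mid"]:
        for r in optics.place_of(n,a): print(a,round(r["conf"],2),np.round(r["at"]),np.round(atz(C,r["at"],59 if a[0]=='p' else 46)[0]))
E
```

```text
top holder 745 [ 486.5 -336. ] [160.2  28.6] 32.73 [10. 19. 23.]
top bar 1041 [555.5 343.6] [228.3 222.5] -0.87 [ 5.  9. 12.]
top handle 204 [554. 330.] [49.9 18.9] 7.22 [35. 48. 51.]
top rack 4527 [501.2  52.9] [258.2 248.1] -82.89 [ 8. 11. 16.]
top shanks 788 [537.  101.8] [159.7  86.2] 7.63 55.0
top shanks 799 [551.6 -10.7] [159.8  86.6] 7.35 55.0
top posts 58 [534.  137.7] [53.2 13.8] 6.86 70.0
top posts 65 [557.9 -46.4] [53.7 14.5] 7.18 70.0
post_seat_a 0.88 [293. 249.] [537. 128.  59.]
post_seat_a 0.66 [371. 241.] [553. -48.  59.]
post_seat_b 0.88 [293. 249.] [537. 128.  59.]
post_seat_b 0.66 [371. 241.] [553. -48.  59.]
neighbour_a_mid 0.69 [310. 248.] [540.  88.  46.]
scene holder 478 [ 501.5 -354.1] [161.9  69. ] 35.81 [ 9. 20. 24.]
scene bar 1536 [546.8 333.3] [236.7 236.5] 6.25 [ 4. 10. 14.]
scene handle 272 [555.9 330. ] [50.  18.1] 7.37 [34. 51. 53.]
scene rack 3439 [529.5  51.8] [272.4 249.8] 82.34 [10. 13. 17.]
scene shanks 867 [537.2 102.3] [162.4  86.7] 6.39 57.0
scene shanks 854 [551.6 -11.4] [162.   89.2] 8.05 57.0
scene posts 89 [533.5 137.3] [57.7 15.4] 7.17 71.0
scene posts 78 [558.7 -46.1] [55.3 16.3] 4.8 70.0
post_seat_a 0.92 [351. 255.] [535. 133.  59.]
post_seat_a 0.64 [280. 221.] [559. -44.  59.]
post_seat_b 0.92 [351. 255.] [535. 133.  59.]
post_seat_b 0.64 [280. 221.] [559. -44.  59.]
neighbour_a_mid 0.61 [333. 255.] [551. 101.  46.]
neighbour_a_mid 0.18 [295. 231.] [553.  -6.  46.]
```

Call:
send_rows([
  [[0,0,-0.0575,0.055,-0.181,0,-1],[0,0,-0.0575,0.055,-0.181,0,-1],[0,0,-0.0575,0.055,-0.181,0,-1],[0,0,-0.0575,0.055,-0.181,0,-1],[0,0,-0.0575,0.055,-0.181,0,-1],[0,0,-0.0575,0.055,-0.181,0,-1],[0,0,-0.0575,0.055,-0.181,0,-1],[0,0,-0.0575,0.055,-0.181,0,-1],[0,0,-0.0575,0.055,-0.181,0,-1],[0,0,-0.0575,0.055,-0.181,0,-1],[0,0,-0.0575,0.055,-0.181,0,-1],[0,0,-0.0575,0.055,-0.181,0,-1]],
], grip_force=25)

```text
time_s: 2.5
ee_pos: [357.1, 93.4, 214.3]
ee_rot: [179.9, -0.0, 94.7]
force: [0.9, 0.6, 0.9]
gripper_width: 91.0
gripper_force: 0.0
```

Call:
send_rows([
  [[0,0,-0.0575,0.055,-0.181,0,-1],[0,0,-0.0575,0.055,-0.181,0,-1],[0,0,-0.0575,0.055,-0.181,0,-1],[0,0,-0.0575,0.055,-0.181,0,-1],[0,0,-0.0575,0.055,-0.181,0,-1],[0,0,-0.0575,0.055,-0.181,0,-1],[0,0,-0.0575,0.055,-0.181,0,-1],[0,0,-0.0575,0.055,-0.181,0,-1],[0,0,-0.0575,0.055,-0.181,0,-1],[0,0,-0.0575,0.055,-0.181,0,-1],[0,0,-0.0575,0.055,-0.181,0,-1],[0,0,0,0,0,0,-1]],
])

```text
time_s: 3.7
ee_pos: [479.0, -307.5, 213.4]
ee_rot: [179.9, 0.0, 37.7]
force: [-0.0, 1.1, -0.6]
gripper_width: 91.2
gripper_force: 0.0
```

```bash
python3 - <<'E'
from m import *
st=env.state(); C=cam("wrist",st); im,d=optics.grab_frame("wrist"); save("w1.png",im)
print(-C[2].T@C[3])
P=cloud(C,d,np.ones_like(d,bool))
Q=P[(np.hypot(P[:,0]-489,P[:,1]+339)<110)&(P[:,2]>9)&(P[:,2]<40)]
print(len(Q),rect(Q),np.percentile(Q[:,2],[5,50,95]))
for a in ["holder_mid","holder_head"]:
    for r in optics.place_of("wrist",a): print(a,round(r["conf"],2),np.round(r["at"]),atz(C,r["at"],10)[0].round(1))
E
```

```text
[ 538.4562086  -261.4626414   383.56344772]
2836 (array([ 488.5, -335.3]), array([160.3,  28.1]), 31.28) [17.69648966 19.43038938 22.3081842 ]
holder_mid 0.59 [353. 223.] [ 493.1 -340.2   10. ]
holder_head 0.69 [359. 166.] [ 546.7 -305.2   10. ]
```

View pics/w1.png

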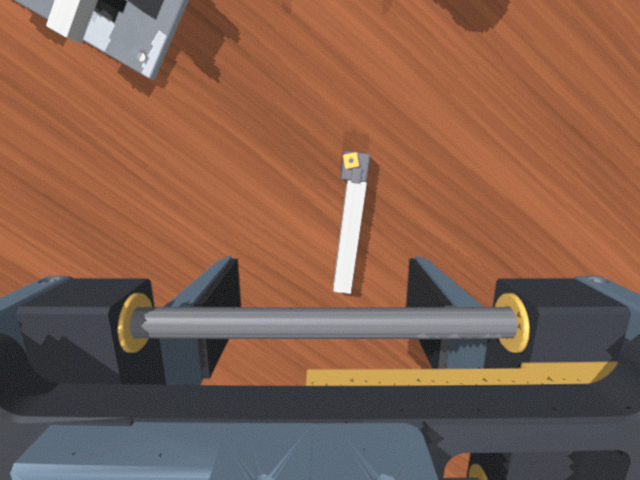

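The wrist view shows the whole holder from its tail (343,290) to its head (355,152). The measured 160 x 28 mm matches the listed size. Going down to grasp it.

Call:
send_rows([
  [[0,0,-0.0315,0.0275,-0.079,0,-1],[0,0,-0.0315,0.0275,-0.079,0,-1],[0,0,0,0,0,-0.18,-1],[0,0,0,0,0,-0.2,-1],[0,0,0,0,0,-0.2,-1],[0,0,0,0,0,-0.2,-1],[0,0,0,0,0,-0.16,-1],[0,0,0,0,0,-0.06,-1],[0,0,0,0,0,-0.03,-1],[0,0,0,0,0,0,-1],[0,0,0,0,0,0,-1]],
])

```text
time_s: 4.95
ee_pos: [490.0, -335.5, 9.7]
ee_rot: [179.8, -0.1, 32.3]
force: [0.3, 0.5, 0.4]
gripper_width: 91.2
gripper_force: 0.0
```

Call:
send_rows([
  [[0,0,0,0,-0.017,-0.025,-1],[0,0,0,0,0,0,-1],[0,0,0,0,0,0,1],[0,0,0,0,0,0,1],[0,0,0,0,0,0,1],[0,0,0,0,0,0,1],[0,0,0,0,0,0,1],[0,0,0,0,0,0,1],[0,0,0,0,0,0,1],[0,0,0,0,0,0,1]],
], grip_force=30)

```text
time_s: 5.95
ee_pos: [488.9, -338.4, 3.0]
ee_rot: [180.0, 0.0, 32.3]
force: [-0.5, 0.5, 1.1]
gripper_width: 29.9
gripper_force: 0.0
```

Call:
send_rows([
  [[0,0,0,0,0,0,1],[0,0,0,0,0,0,1],[0,0,0,0,0,0,1],[0,0,0,0,0,0,1]],
])

```text
time_s: 6.35
ee_pos: [489.1, -338.6, 3.0]
ee_rot: [180.0, -0.0, 32.3]
force: [1.2, -1.0, -0.2]
gripper_width: 19.7
gripper_force: 30.0
```

Call:
send_rows([
  [[0,0,0,0,0,0.1,1],[0,0,0,0,0,0.19,1],[0,0,0,0,0,0.19,1],[0,0,0,0,0,0.19,1],[0,0,0,0,0,0.1,1],[0,0,0,0,0,0,1]],
])

```text
time_s: 6.95
ee_pos: [489.9, -339.1, 159.5]
ee_rot: [179.7, -0.1, 32.3]
force: [0.3, -0.4, -4.5]
gripper_width: 19.9
gripper_force: 30.0
```

Call:
send_rows([
  [[0,0,-0.023,0.024,0.16,0,1],[0,0,-0.023,0.024,0.16,0,1],[0,0,-0.023,0.024,0.16,0,1],[0,0,-0.023,0.024,0.16,0,1],[0,0,-0.023,0.024,0.16,0,1],[0,0,-0.023,0.024,0.16,0,1],[0,0,-0.023,0.024,0.16,0,1],[0,0,-0.023,0.024,0.16,0,1],[0,0,-0.023,0.024,0.16,0,1],[0,0,-0.023,0.024,0.16,0,1],[0,0,-0.023,0.024,0.16,0,1],[0,0,-0.023,0.024,0.16,0,1]],
])

```text
time_s: 8.15
ee_pos: [544.6, 46.9, 154.2]
ee_rot: [-180.0, 0.3, 7.4]
force: [0.5, 0.3, -5.3]
gripper_width: 20.1
gripper_force: 30.0
```

Call:
send_rows([
  [[0,0,0,0,0,0,1],[0,0,0,0,0,0,1],[0,0,0,0,0,0,1]],
])

```text
time_s: 8.45
ee_pos: [545.3, 44.9, 155.5]
ee_rot: [180.0, 0.2, 7.4]
force: [0.5, 0.2, -4.9]
gripper_width: 20.0
gripper_force: 30.0
```

```bash
python3 - <<'E'
from m import *
for n in ["wrist","scene","top"]:
    st=env.state(); C=cam(n,st); im,d=optics.grab_frame(n)
    save(n+"2.png",im)
    P=cloud(C,d,np.ones_like(d,bool)); r=np.radians(7.45)
    L=(P-[546,45.6,0])@np.array([[np.cos(r),-np.sin(r),0],[np.sin(r),np.cos(r),0],[0,0,1]])
    print(n,st["ee_pos"].round(1))
    for nm,xl,xh,yl,yh,zl,zh in [("A shank",-85,45,35,65,52,60),("B shank",-85,45,-65,-35,52,60),("A all",-100,100,35,75,52,62),("B all",-100,100,-65,-30,52,62),("posta",-40,40,80,105,64,76),("postb",-40,40,-105,-80,64,76),("held top",-90,90,-30,30,168,180),("held side",-90,90,-30,30,150,180),("head",40,90,-30,30,150,180)]:
        q=L[(L[:,0]>xl)&(L[:,0]<xh)&(L[:,1]>yl)&(L[:,1]<yh)&(L[:,2]>zl)&(L[:,2]<zh)]
        if len(q)>20: print(nm,len(q),*rect(q),np.percentile(q[:,2],[5,50,95]).round(1),"x",np.percentile(q[:,0],[1,99]).round(1),"y",np.percentile(q[:,1],[1,99]).round(1))
    print([(a,round(q["conf"],2),np.round(q["at"])) for a in ("holder_mid","holder_head") for q in optics.place_of(n,a)])
E
```

```text
wrist [545.3  44.9 155.5]
A shank 2281 [ 4.8 49.6] [79.7 20.4] -0.07 [54.1 55.4 56.6] x [-33.7  44.4] y [39.7 59.4]
B shank 2259 [  4.7 -50.3] [79.8 20.3] -0.02 [54.2 55.4 56.5] x [-33.7  44.4] y [-60.  -40.3]
A all 3859 [22.7 53.8] [115.7  28.7] 0.21 [54.1 55.5 58.7] x [-33.   79.8] y [39.7 66.7]
B all 3785 [ 22.8 -46.8] [115.9  27.6] 1.13 [54.1 55.5 58.5] x [-33.2  79.7] y [-59.8 -32.9]
posta 564 [ 2.8 92.8] [54.2 15. ] 0.14 [66.  70.2 71.4] x [-23.9  29.8] y [85.6 99.9]
postb 559 [  2.8 -92.7] [54.2 14.7] -0.23 [65.5 70.2 71.4] x [-24.   29.6] y [-99.8 -85.5]
held top 10180 [20.  -0.1] [120.5  40.6] -0.05 [170.6 172.  175.2] x [-37.8  79.7] y [-14.4  17.2]
held side 10426 [20.  -0.1] [120.5  40.6] -0.05 [170.3 172.  175.2] x [-37.8  79.7] y [-16.1  17.3]
head 5123 [60.1  3.9] [40.3 28.5] 0.03 [170.4 172.1 175.4] x [40.6 80.2] y [-10.1  17.3]
[('holder_mid', 0.83, array([323., 292.])), ('holder_head', 0.85, array([322., 167.]))]
scene [546.1  44.7 156.5]
A shank 447 [-18.8  50.2] [127.6  20.9] -0.33 [54.  56.9 59.2] x [-79.5  43.7] y [40.4 60.3]
B shank 139 [-10.8 -49.1] [111.1  20
[... 705 characters left out ...]
_mid', 0.95, array([315., 202.])), ('holder_head', 0.83, array([297., 225.])), ('holder_head', 0.65, array([296., 233.]))]
top [546.4  45.  157. ]
A shank 68 [-54.5  42.9] [54.1  7.1] -2.39 [52.9 55.5 58.6] x [-81.3 -29. ] y [40.2 47.4]
B shank 195 [-54.3 -49.7] [54.8 19.8] -0.18 [52.8 55.2 57.9] x [-81.2 -29. ] y [-59.5 -39.9]
A all 68 [-54.5  42.9] [54.1  7.1] -2.39 [52.9 55.5 58.6] x [-81.3 -29. ] y [40.2 47.4]
B all 197 [-54.3 -49.7] [54.8 19.8] -0.18 [52.8 55.3 58. ] x [-81.2 -29. ] y [-59.5 -39.9]
held top 250 [-56.    0.3] [50. 20.] -0.34 [170.5 173.  175.8] x [-80.6 -32.3] y [-9.5 10.1]
held side 255 [-56.    0.4] [50.  20.1] -0.34 [170.3 173.  175.7] x [-80.6 -32.3] y [-9.5 10.3]
[]
```

View pics/wrist2.png

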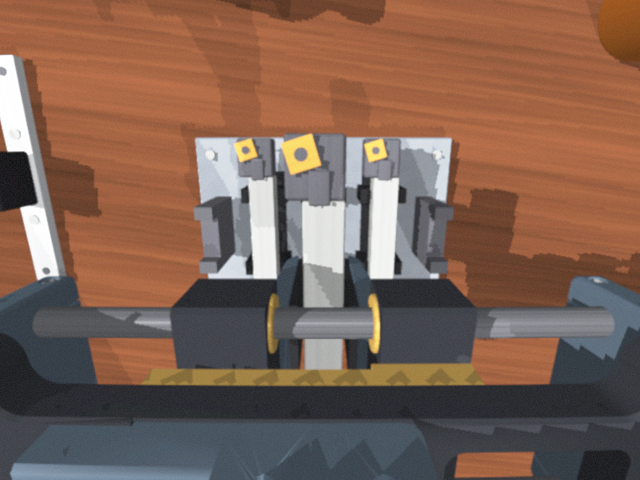

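The holder is centred over the empty cradle, with y within 0.5 mm, yaw aligned and its head toward rack +x. Lowering slowly.

Call:
send_rows([
  [[0,0,0,0,0,-0.1,1],[0,0,0,0,0,-0.1,1],[0,0,0,0,0,-0.1,1],[0,0,0,0,0,-0.1,1],[0,0,0,0,0,-0.05,1],[0,0,0,0,0,-0.05,1],[0,0,0,0,0,-0.05,1],[0,0,0,0,0,0,1],[0,0,0,0,0,0,1],[0,0,0,0,0,0,1]],
])

```text
time_s: 9.9
ee_pos: [547.1, 45.7, 47.7]
ee_rot: [180.0, -0.1, 7.4]
force: [-0.4, 0.2, -4.9]
gripper_width: 20.0
gripper_force: 30.0
```

Call:
send_rows([
  [[0,0,0,0,0,-0.015,1],[0,0,0,0,0,-0.015,1],[0,0,0,0,0,-0.006,1],[0,0,0,0,0,-0.005,1],[0,0,0,0,0,0,1],[0,0,0,0,0,0,1]],
])

```text
time_s: 10.5
ee_pos: [546.3, 45.6, 39.0]
ee_rot: [180.0, 0.0, 7.4]
force: [-1.9, 0.2, -2.0]
gripper_width: 19.8
gripper_force: 30.0
```

Call:
send_rows([
  [[0,0,0,0,0,-0.005,1],[0,0,0,0,0,0,1],[0,0,0,0,0,0,0.2],[0,0,0,0,0,0,0.2],[0,0,0,0,0,0,0.2],[0,0,0,0,0,0,0.2],[0,0,0,0,0,0,0.2]],
])

```text
time_s: 11.2
ee_pos: [546.6, 45.6, 37.7]
ee_rot: [180.0, -0.0, 7.4]
force: [-0.6, 0.4, -0.1]
gripper_width: 36.6
gripper_force: 0.0
```

Call:
send_rows([
  [[0,0,0,0,0,0.03,0.2],[0,0,0,0,0,0.06,0.2],[0,0,0,0,0,0.12,0.2],[0,0,0,0,0,0.2,0.2],[0,0,0,0,0,0.2,0.2],[0,0,0,0,0,0.1,-1],[0,0,0,0,0,0.1,-1],[0,0,0,0,0,0,-1]],
])

```text
time_s: 12.0
ee_pos: [548.4, 45.8, 203.8]
ee_rot: [180.0, -0.5, 7.4]
force: [0.9, 1.3, -0.4]
gripper_width: 57.7
gripper_force: 0.0
```

```bash
cat > chk.py <<'E'
from m import *
def chk(n,boxes):
    st=env.state(); C=cam(n,st); im,d=optics.grab_frame(n)
    P=cloud(C,d,np.ones_like(d,bool)); r=np.radians(7.45)
    L=(P-[546,45.6,0])@np.array([[np.cos(r),-np.sin(r),0],[np.sin(r),np.cos(r),0],[0,0,1]])
    print(n,st["ee_pos"].round(1))
    for nm,xl,xh,yl,yh,zl,zh in boxes:
        q=L[(L[:,0]>xl)&(L[:,0]<xh)&(L[:,1]>yl)&(L[:,1]<yh)&(L[:,2]>zl)&(L[:,2]<zh)]
        if len(q)>20: print(nm,len(q),*rect(q),np.percentile(q[:,2],[5,50,95]).round(1),"x",np.percentile(q[:,0],[1,99]).round(1),"y",np.percentile(q[:,1],[1,99]).round(1))
    return im
E
python3 - <<'E'
from chk import *
B=[("A",-100,100,35,75,52,62),("B",-100,100,-65,-30,52,62),("C",-100,100,-20,25,52,62),("Cshank",-60,40,-20,25,52,62),("Chead",52,90,-20,25,50,62),("posta",-40,40,80,105,64,76),("postb",-40,40,-105,-80,64,76)]
for n in ["wrist","scene"]: chk(n,B)
st=env.state(); C=cam("wrist",st)
im,d=optics.grab_frame("top"); C=cam("top"); P=cloud(C,d,np.ones_like(d,bool))
Q=P[(np.hypot(P[:,0]-554,P[:,1]-330)<70)&(P[:,2]>30)&(P[:,2]<70)]
print(rect(Q))
E
```

```text
wrist [548.4  45.8 203.8]
A 3383 [ 1.2 53.6] [160.1  28.3] 0.04 [54.  55.5 58.4] x [-76.   80.2] y [39.6 66.3]
B 3283 [  0.5 -47. ] [159.8  27.7] 0.99 [54.  55.5 58.4] x [-76.   79.3] y [-59.8 -33.1]
C 3554 [1.6 3.6] [159.1  27.7] 0.48 [54.2 55.5 58.3] x [-75.5  80.2] y [-9.6 16.9]
Cshank 1990 [-9.8  0.4] [99.7 19.5] 0.42 [54.2 55.4 56.6] x [-58.6  39. ] y [-9.4 10.1]
Chead 988 [66.5  4.1] [29.  27.9] 0.02 [54.  56.1 59.3] x [52.1 81. ] y [-9.7 17.3]
posta 391 [ 3.  92.8] [54.2 14.8] -0.16 [66.1 70.2 71.6] x [-23.5  29.8] y [85.5 99.7]
postb 406 [  2.5 -92.6] [54.5 14.8] -0.19 [66.  70.2 71.5] x [-24.5  29.6] y [-99.6 -85.4]
scene [547.2  45.6 201.7]
A 640 [-1.1 51.3] [162.6  28.4] 2.98 [53.7 56.9 59.9] x [-79.1  78.6] y [40.4 67.8]
B 603 [ -0.9 -46.4] [161.3  29.1] 0.86 [53.3 57.  60.2] x [-79.9  78.4] y [-59.7 -32.2]
C 609 [-1.2  3.9] [162.   29.2] 0.9 [54.1 56.9 60.2] x [-79.   78.8] y [-9.2 18.4]
Cshank 350 [-9.7  1.1] [99.3 21.5] -0.69 [54.2 56.7 59.4] x [-58.1  39.5] y [-9.2 11.4]
Chead 161 [65.7  4.8] [28.8 27.7] 89.37 [51.6 57.2 61.2] x [52.7 79.6] y [-9.1 19. ]
posta 91 [ 0.6 92.9] [55.6 14.1] 0.59 [66.1 71.2 73.7] x [-26.7  28.3] y [ 86.  100.1]
postb 82 [  1.  -93.4] [56.7 16.9] -0.24 [65.1 70.7 74. ] x [-27.3  28.6] y [-101.1  -85. ]
(array([553.9, 330.2]), array([49.9, 18.9]), 7.75)
```

The holder is seated: its top is level with the neighbours, y is +0.4 mm, and nothing else has moved. Now the right-most bar.

Call:
send_rows([
  [[0,0,0,0.004,0.178,0,-1],[0,0,0,0.004,0.178,0,-1],[0,0,0,0.004,0.178,0,-1],[0,0,0,0.004,0.178,0,-1],[0,0,0,0.004,0.178,0,-1],[0,0,0,0.004,0.178,0,-1],[0,0,0,0.004,0.178,0,-1],[0,0,0,0.004,0.176,0,-1],[0,0,0,0,0,0,-1],[0,0,0,0,0,0,-1],[0,0,0,0,0,0,-1]],
])

```text
time_s: 13.25
ee_pos: [552.4, 328.9, 198.7]
ee_rot: [179.9, 0.1, 7.4]
force: [0.4, 0.2, 0.5]
gripper_width: 91.4
gripper_force: 0.0
```

```bash
python3 - <<'E'
from m import *
st=env.state(); C=cam("wrist",st); im,d=optics.grab_frame("wrist")
P=cloud(C,d,np.ones_like(d,bool)); D=np.hypot(P[:,0]-554,P[:,1]-330)
Q=P[(D<60)&(P[:,2]>42)&(P[:,2]<56)]; print(len(Q),rect(Q))
Q=P[(D<115)&(P[:,2]>6)&(P[:,2]<14)]; print(len(Q),rect(Q))
print(st["ee_pos"],st["ee_rot"],[(r["conf"],atz(C,r["at"],30).round(1)) for r in optics.place_of("wrist","bar_grip")])
E
```

```text
902 (array([557. , 330.1]), array([49. , 17.5]), 7.11)
4149 (array([550.4, 376.7]), array([210.4, 118.3]), 7.86)
[552.44827551 328.87209045 198.73034406] [1.79915336e+02 1.19246156e-01 7.41123719e+00] [(0.96, array([[617.3, 499.7,  30. ]])), (0.67, array([[558.5, 329.2,  30. ]])), (0.49, array([[325.3, 453.1,  30. ]]))]
```

Call:
send_rows([
  [[0,0,0,0.013,0.006,-0.15,-1],[0,0,0,0,0,-0.2,-1],[0,0,0,0,0,-0.2,-1],[0,0,0,0,0,-0.2,-1],[0,0,0,0,0,-0.1,-1],[0,0,0,0,0,-0.05,-1],[0,0,0,0,0,-0.02,-1],[0,0,0,0,0,0,-1],[0,0,0,0,0,0,-1]],
])

```text
time_s: 14.25
ee_pos: [556.5, 331.6, 17.4]
ee_rot: [-179.9, -0.2, 7.4]
force: [-0.4, -0.8, 0.6]
gripper_width: 91.3
gripper_force: 0.0
```

Call:
send_rows([
  [[0,0,0,-0.004,-0.006,-0.015,-1],[0,0,0,0,0,0,1],[0,0,0,0,0,0,1],[0,0,0,0,0,0,1],[0,0,0,0,0,0,1],[0,0,0,0,0,0,1],[0,0,0,0,0,0,1],[0,0,0,0,0,0,1],[0,0,0,0,0,0,1],[0,0,0,0,0,0,1],[0,0,0,0,0,0,1],[0,0,0,0,0,0,1]],
], grip_force=30)

```text
time_s: 15.45
ee_pos: [554.7, 329.9, 12.7]
ee_rot: [180.0, 0.0, 7.4]
force: [-0.4, -0.4, 0.2]
gripper_width: 17.8
gripper_force: 30.0
```

Call:
send_rows([
  [[0,0,0,0,0,0,1],[0,0,0,0,0,0,1],[0,0,0,0,0,0,1]],
])

```text
time_s: 15.75
ee_pos: [554.7, 330.0, 12.8]
ee_rot: [180.0, 0.0, 7.4]
force: [0.1, -0.7, -0.1]
gripper_width: 18.0
gripper_force: 30.0
```

Call:
send_rows([
  [[0,0,0,0,0,0.05,1],[0,0,0,0,0,0.15,1],[0,0,0,0,0,0.2,1],[0,0,0,0,0,0.2,1],[0,0,0,0,0,0.15,1],[0,0,0,0,0,0.1,1],[0,0,0,0,0,0,1]],
])

```text
time_s: 16.45
ee_pos: [556.1, 331.0, 186.7]
ee_rot: [-179.8, -0.4, 7.4]
force: [0.3, 0.6, -3.5]
gripper_width: 18.2
gripper_force: 30.0
```

Call:
send_rows([
  [[0,0,0.0834,-0.003,-0.1185,0,1],[0,0,0.0834,-0.003,-0.1185,0,1],[0,0,0.0834,-0.003,-0.1185,0,1],[0,0,0.0834,-0.003,-0.1185,0,1],[0,0,0.0834,-0.003,-0.1185,0,1],[0,0,0.0834,-0.003,-0.1185,0,1],[0,0,0.0834,-0.003,-0.1185,0,1],[0,0,0.0834,-0.003,-0.1185,0,1],[0,0,0.0834,-0.003,-0.1185,0,1],[0,0,0.0834,-0.003,-0.1185,0,1],[0,0,0.0834,-0.003,-0.1185,0,1],[0,0,0.0834,-0.003,-0.1185,0,1]],
])

```text
time_s: 17.65
ee_pos: [546.2, 44.7, 181.0]
ee_rot: [-179.8, -0.0, 97.8]
force: [0.6, 0.4, -2.9]
gripper_width: 17.9
gripper_force: 30.0
```

Call:
send_rows([
  [[0,0,0,0,0,0,1],[0,0,0,0,0,0,1],[0,0,0,0,0,0,1]],
])

```text
time_s: 17.95
ee_pos: [547.0, 46.2, 182.0]
ee_rot: [-179.9, -0.0, 97.5]
force: [-0.6, -0.6, -2.1]
gripper_width: 17.9
gripper_force: 30.0
```

```bash
python3 - <<'E'
from chk import *
B=[("bar",-30,30,-130,130,172,190),("barL",-30,30,60,130,172,190),("barR",-30,30,-130,-60,172,190),("posta",-40,40,80,105,64,76),("postb",-40,40,-105,-80,64,76),("C",-100,100,-20,25,52,62)]
for n in ["wrist","scene","top"]: save(n+"3.png",chk(n,B))
print(env.state()["ee_rot"])
E
```

```text
wrist [547.   46.2 182. ]
bar 8457 [ 2.9 26.3] [161.4  35.4] 89.28 [177.7 178.8 180.5] x [-9.1 14.7] y [-52.6 106.1]
barL 4846 [ 2.8 83.5] [46.9 24.2] 89.94 [177.6 178.8 180. ] x [-9.  14.5] y [ 60.6 106.5]
posta 336 [ 2.8 92.7] [53.7 12.9] 0.07 [68.1 70.4 71.8] x [-24.   29.5] y [86.3 99.1]
C 3097 [1.2 3.7] [159.5  28.2] 1.13 [54.  55.4 58.4] x [-76.9  79.1] y [-8.8 18.1]
scene [547.2  46.4 182.2]
bar 727 [5.2 1.2] [213.4  30.5] -86.44 [173.3 179.8 183.3] x [-10.9  17.7] y [-102.1  106.9]
barL 302 [ 0.9 83.8] [47.4 28.3] 89.44 [173.7 180.1 182.1] x [-11.7  13.7] y [ 60.5 107.2]
barR 71 [ 10.8 -85.6] [47.8 15.4] 73.42 [172.9 177.9 180.9] x [-2.  14.2] y [-105.2  -61.4]
posta 90 [ 0.5 93.2] [56.3 15.3] 2.26 [65.4 70.9 73.9] x [-27.   28.1] y [ 85.7 100.2]
postb 77 [ -0.  -92.4] [56.5 14.7] 0.08 [64.8 70.6 74. ] x [-27.   28.2] y [-99.7 -85.2]
C 619 [-0.4  4.8] [162.2  28.9] -0.3 [53.7 57.  60.1] x [-78.   79.1] y [-9.3 18. ]
top [547.3  46.4 182.3]
bar 221 [ 0.5 74. ] [66.3 23.9] -89.99 [175.9 178.7 181. ] x [-11.4  12.1] y [ 41.4 106.9]
barL 205 [ 0.5 90.5] [33.3 23.9] -89.99 [175.8 178.7 180.9] x [-11.4  12.1] y [ 74.4 106.9]
posta 41 [ 0.  92.6] [53.  13.9] -1.52 [67.1 70.4 73.1] x [-26.5  26.5] y [86.3 99.9]
[-1.79980800e+02 -1.31852737e-02  9.75515288e+01]
```

In every camera the bar lines up with the posts within about 0.5 mm, level and parallel. Lowering.

Call:
send_rows([
  [[0,0,0,0,0,-0.1,1],[0,0,0,0,0,-0.1,1],[0,0,0,0,0,-0.1,1],[0,0,0,0,0,-0.08,1],[0,0,0,0,0,-0.05,1],[0,0,0,0,0,-0.05,1],[0,0,0,0,0,-0.03,1],[0,0,0,0,0,0,1],[0,0,0,0,0,0,1],[0,0,0,0,0,0,1]],
])

```text
time_s: 19.1
ee_pos: [548.0, 45.6, 81.5]
ee_rot: [179.9, 0.0, 97.5]
force: [-0.7, -0.9, -2.8]
gripper_width: 17.6
gripper_force: 30.0
```

Call:
send_rows([
  [[0,0,0,0,0,-0.015,1],[0,0,0,0,0,-0.015,1],[0,0,0,0,0,-0.01,1],[0,0,0,0,0,-0.005,1],[0,0,0,0,0,0,1],[0,0,0,0,0,0,1]],
])

```text
time_s: 19.7
ee_pos: [547.5, 45.6, 71.7]
ee_rot: [180.0, -0.0, 97.5]
force: [-0.7, -0.6, -2.4]
gripper_width: 17.9
gripper_force: 30.0
```

Call:
send_rows([
  [[0,0,0,0,0,-0.004,1],[0,0,0,0,0,0,1],[0,0,0,0,0,0,1]],
])

```text
time_s: 20.0
ee_pos: [547.6, 45.6, 71.7]
ee_rot: [180.0, 0.0, 97.5]
force: [-2.1, 0.7, 5.4]
gripper_width: 17.7
gripper_force: 30.0
```

Force has risen to +5 N, so the bar is on its seats. Releasing, then rising.

Call:
send_rows([
  [[0,0,0,0,0,0,0.4],[0,0,0,0,0,0,0.2],[0,0,0,0,0,0,0],[0,0,0,0,0,0,0],[0,0,0,0,0,0,0],[0,0,0,0,0,0,0]],
])

```text
time_s: 20.6
ee_pos: [547.5, 45.6, 70.9]
ee_rot: [180.0, 0.0, 97.5]
force: [0.2, 0.6, -0.3]
gripper_width: 45.7
gripper_force: 0.0
```

Call:
send_rows([
  [[0,0,0,0,0,0.03,0],[0,0,0,0,0,0.06,0],[0,0,0,0,0,0.12,0],[0,0,0,0,0,0.2,0],[0,0,0,0,0,0.2,0],[0,0,0,0,0,0.1,0],[0,0,0,0,0,0,0],[0,0,0,0,0,0,0],[0,0,0,0,0,0,0]],
])

```text
time_s: 21.5
ee_pos: [546.4, 45.6, 211.6]
ee_rot: [-179.8, -0.0, 97.5]
force: [-0.0, -0.1, -0.4]
gripper_width: 45.6
gripper_force: 0.0
```

```bash
python3 - <<'E'
from chk import *
B=[("bar",-30,30,-130,130,64,78),("barL",-30,30,101,130,64,76),("handle",-40,40,-60,60,90,120),("C",-100,100,-20,25,52,62),("A",-100,100,35,75,52,62),("B",-100,100,-65,-30,52,62)]
for n in ["wrist","scene"]: save(n+"4.png",chk(n,B))
E
```

```text
wrist [546.4  45.6 211.6]
bar 4121 [ 1.5 11.4] [189.9  54. ] 89.17 [67.2 68.5 70.6] x [-22.4  27.7] y [-81.2 105.3]
barL 185 [  3.1 103.7] [22.9  5.3] -0.3 [66.9 68.4 69.5] x [-8.3 14.5] y [101.1 106.3]
handle 1234 [3.2 1.4] [49.1 17.3] -89.87 [105.2 108.1 109.4] x [-5.3 11.8] y [-22.3  25.8]
C 2924 [1.  5.4] [159.1  28.2] 0.11 [54.  55.4 58.3] x [-76.7  79. ] y [-8.4 18.2]
A 3232 [ 0.6 53.8] [159.7  28.3] 0.49 [54.  55.4 58.4] x [-77.3  78.5] y [40.3 66.8]
B 1566 [  0.8 -47.9] [160.1  26.3] 3.14 [53.6 55.3 58.5] x [-78.2  79. ] y [-58.6 -31.8]
scene [546.5  45.6 211.4]
bar 1026 [0.4 0.3] [213.2  56. ] 89.69 [65.7 69.9 73.7] x [-25.8  27.1] y [-102.8  105.9]
barL 32 [  1.1 104.6] [24.9  4.8] 1.43 [65.4 70.2 72.1] x [-11.1  13.5] y [102.1 106.9]
handle 283 [2.1 1.6] [51.1 19.5] -89.75 [ 92.  107.1 111.8] x [-7.3 11.2] y [-22.1  25.9]
C 443 [-0.   2.4] [160.7  29.1] 2.45 [53.4 57.  60.7] x [-78.5  79.2] y [-9.6 17.8]
A 538 [-1.5 55.5] [161.9  38.7] -2.68 [53.8 56.9 60.7] x [-79.7  78.1] y [39.8 67.9]
B 454 [ -1.  -49.5] [160.6  30.4] 3.43 [53.6 56.9 60.3] x [-80.   78.1] y [-60.  -31.6]
```

View pics/scene4.png

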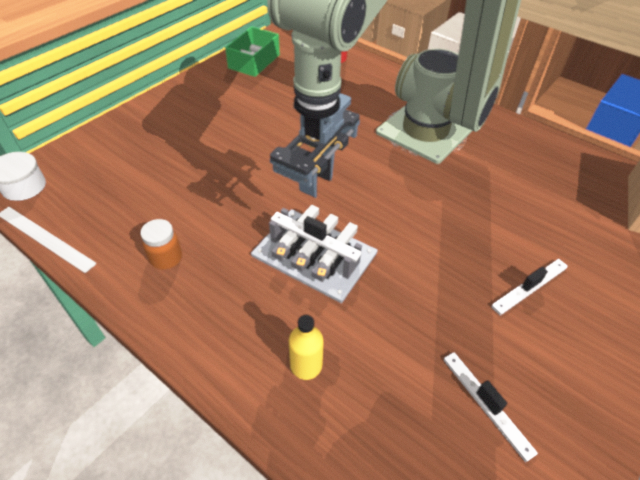

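The bar, at (315,235), rests in both notches with its handle up over all three holders. The bottle at (305,350) and the jar at (160,245) haven't moved, and the gripper is clear.

```bash
python3 -c "
from workcell import env; print(env.job_done())"
```

```text
the job is handed in; nothing more can be done
None
```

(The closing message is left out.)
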